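# Load a round bar against the end stop of a drilling jig and clamp it

### The arm

A 6-joint arm with a two-finger parallel gripper is mounted at the origin on the work surface. World frame = base frame: x ahead of the robot, y to its left, z up, the work surface at z = 0. Lengths are in m, angles in degrees, forces in N, time in s.
With the tool pointing down it reaches from about 0.3 to 0.75 m from the base axis. Payload 8.5 kg.
Tool frame: the origin (TCP) lies between the finger pads; the fingertips stand env.finger_overhang ahead of it and the grasp point (between the pads) lies 2 mm behind it (env.finger_overhang is the distance from the TCP to the fingertips, in m); z points along the fingers, y is the line along which they close (so a half turn about z gives the same grasp; the last joint's range is limited). The gripper opens to 85 mm and grips with 20 to 120 N. Pads are 22 mm wide; open, the fingers measure 114 mm over their backs; the gripper's body (76 mm by 85 mm) begins 54 mm behind the grasp point. The pads swing forward as they close: fully open they stand 13 mm farther back than shut.
Start: joints at [-75.476, 21.807, 74.336, -0, 83.858, -12.336], TCP at [0.248, -0.491, 0.248] pointing down, gripper open.
Joint ranges: [-178.18, 178.18], [-50.72, 133.34], [12.68, 142.11], [-81.47, 261.47], [9.98, 163.14], [-165.26, 165.26]. Speed limits (degrees/s): [136.94, 136.94, 180, 180, 180, 180].

### API

Orientations are given as a 3x3 rotation matrix whose columns are the frame's x, y, z axes.
In Python, from rig import env gives the robot as it stands. The module is installed in compiled form; this text tells all that it offers.
- The arm moves only by the tool jog_arm, never from a script. Its arguments are lists of equal length, an entry for each row: "hand": the finger opening in m, from 0 to 0.0854; "travel": the shift along the world's x, y, z in m, a list of three; "yaw": the turn about the world's z in rad. A call has exactly 5 rows; each row shifts and turns the commanded pose from where the row before left it; what a row does not reach is not made up. A row lasts 1/8 s, in which the tool goes at most 62.5 mm and 10.7 degrees, less where a joint would pass 70% of its speed; a pose out of reach is approached as far as the arm can. A call is refused whole if a number of a shift passes 0.0625 or a number of a turn 0.188, either way. A call with a gripper value outside its range is refused whole. The fingers move at their own pace and stop on an object; "grip_force" is the grip in N (left out, the last holds). Time passes only in rows, so rows that do not move let the fingers close, or fill a call up. It gives the time, the measured TCP pose, the force, the opening and the grip force at its end, in the units of the state.
- env.observe(): the state, without advancing time (a new reading comes with each control period).
- env.get_image(name): name is "scene" or "top" or "wrist"; returns the picture (420x560x3 uint8, red, green, blue); there is no depth.
- env.calibration(name): a dict with "fx", "fy", "cx", "cy" (pixels), "position" and "rotation" of the camera in the world; the wrist camera has in their place "hand_eye" (4x4, takes a point from camera to tool coordinates, whose origin is the TCP and whose axes are the flange's). Camera axes: x right, y down, z forward; pixel columns grow to the right and rows downward; lengths in m; the calibration is good to about 2 mm. A picture is of the moment at which its call begins: read the wrist's pose just before it. calibration takes no time and is no camera call.
- env.close_job(): hands the job in; it is judged then, once.
The state is a dict: "time_s": time; "q": joint angles; "qvel": joint speeds; "joint_efforts": joint torques, N m; "position": TCP position; "tool_rot": TCP orientation; "ft_force": force on the tool from outside, world axes, zero at the start; "wrist_torque": the same for the moment, N m; "grip_width": finger opening in m; "gripper_force": force on a finger pad.
Only numpy, scipy, OpenCV 4.12 (cv2) and the standard library are available. Lean on these libraries where they do the work, as an engineer would, in place of code of your own. Each camera call takes 0.05 s, during which the arm holds its last target. There are 200 camera calls.

### The job

Take the round steel bar from its wooden rest and lay it in the two V-blocks of the drilling jig, short of the end stop, without dropping it. Then slide it along the grooves until it is fully home, the little sprung pin of the stop pressed right in and the bar's end firmly against the stop block; push gently, because the stop is only nipped by its thumbscrew and a shove would spoil its setting. Last, swing the toggle clamp's handle all the way down so that the bar is locked there, and leave the other things on the bench alone.

Things in the scene. Friction and masses are not known exactly. Their poses are not given: they have to be found in the camera images.
- bar: plain round steel bar, 20 mm diameter, 240 mm long, 0.46 to 0.70 kg, both ends alike. Origin at its centre, x along the bar. At the start it lies in the notches of the wooden rest, its axis about 44 mm above the bench.
- rest: wooden rest for bars, fixed: board 170 x 100 x 10 mm with two upright notched cleats, each 18 mm thick, 90 mm wide, top 40 mm above the bench, at x = -60 and +60 mm. Origin on the bench under its centre; the bar lies along its x. Between the cleats is 102 mm of room, 34 mm of it free below the bar's axis.
- jig: steel drilling jig, fixed: base plate 12 mm thick (x -120 to 50, y -100 to 200 mm) with two matched V-blocks, 90 degree grooves along y. Origin on the bench under the groove line, midway between the blocks. Each block is 50 mm wide, 40 mm long (y -90 to -50 and 50 to 90 mm), top 48 mm above the bench; between them 100 mm of free room down to the base plate.
- groove (a point): point on the axis of a bar seated in both V-blocks, midway between the blocks: 52 mm above the bench, over the jig's origin; the bar lies along this frame's y, the end stop is at +y. A bar sliding in the grooves drags with about 2 to 6 N.
- rail: slotted rail at the jig's +y end, its origin and axes the jig's. It carries the end stop, a steel block 40 mm wide, 26 mm thick, top 70 mm above the bench, held by a brass thumbscrew behind it. The block's face looks to -y and stands wherever it was last set, y = 105 to 145 mm: not measured, feel for it. Over 20 N, even as a bump, spoils the setting: 10 mm/s is fast enough.
- pin_line (a point): a point of the rail at y = 125 mm on the bar's axis, 52 mm up, NOT the stop's setting. On this line a brass pin, 6 mm thick, stands 3 mm out of the stop's face on a soft spring (0.6 N at first touch, 1.8 N fully in). Home is when the bar's end bears on the block itself: 4 to 8 N beyond the sliding drag is ample.
- clamp (a joint): toggle clamp handle, rad: 0 open (slanting up 0.75 rad above level, away from the grooves), 0.75 shut (level, against its end). Stiff pivots: it stays where it is left. Pressed square to the handle 75 mm out from its hinge it takes about 6 N, more once its tip meets the bar just before the end. Follow its arc: pushed straight down on the slope, a rubbery fingertip can jam along the handle.
- clamp_hinge (a point): hinge of the clamp handle, on the jig at x = -78, y = 70, z = 82 mm, its axis along the jig's y; the handle reaches 100 mm from it towards the jig's -x, 14 to 18 mm thick. The clamp's arm, when open, stands upright between the hinge and the grooves, up to 140 mm above the bench; shut, its rubber tip presses on the bar.
- handle_end (a point): the free end of the clamp handle, on its centre line, 100 mm from the hinge; it moves with the handle
- hammer_grip (a point): hammer lying on the bench, 280 mm long; the point is on its handle
- square_mid (a point): engineer's square lying on the bench, stock 100 mm, blade 150 mm; the point is the middle of its stock
- wrench_grip (a point): open-ended wrench lying on the bench, 220 mm long; the point is on its shank
- oiler: grey oil can standing on the bench, 56 mm diameter, 95 mm high; origin at the centre of its underside
Mind the look-alikes: they are no part of the job. There is more than one size of the bar; the one meant has the size given above.

How it is judged:
By the outcome, as a careful person would: the job done as asked, in the order asked, and still so for the second after the job is handed in, with the robot touching nothing.
It also fails if it takes over 72 s, if anything falls off the work surface, if the arm or the gripper's body presses on something with over 40 N, if the wrist force passes 120 N, or if a joint passes its speed limit or range.

## Working session

There is one attempt and no reset: what is moved stays moved. The work goes in short steps, Python scripts to look and compute and a tool call to move; the robot and the scene stay as the last step left them, time stands still between calls to the robot, and variables do not carry over. Pictures are saved under pics/ and viewed, at most 10 in all, crops included, and the job is handed in when it is done.

Besides the shell and the picture viewer there is one more tool, called after "Call:" as a command line: name --pt "numbers of a row" for each row, then --argument value for the rest. jog_arm: Moves the arm, as the interface text tells. Its arguments: {"type":"object","properties":{"hand":{"type":"array"},"travel":{"type":"array"},"yaw":{"type":"array"},"grip_force":{"type":"number"}},"required":["hand","travel","yaw"]}

```bash
mkdir -p pics; cat > h.py <<'E'
import numpy as np, cv2
from rig import env
def save(n,f,crop=None,s=1):
    im=env.get_image(n)[:,:,::-1].copy()
    cv2.imwrite('pics/raw_'+f,im)
    if crop: x0,y0,x1,y1=crop; im=im[y0:y1,x0:x1]
    if s!=1: im=cv2.resize(im,None,fx=s,fy=s,interpolation=cv2.INTER_CUBIC)
    cv2.imwrite('pics/'+f,im)
def cam(n):
    c=env.calibration(n); R=np.array(c['rotation']) if 'rotation' in c else None
    return c,R,(np.array(c['position']) if R is not None else None)
def px2w(n,u,v,z,pose=None):
    c,R,p=cam(n)
    if R is None:
        H=np.array(c['hand_eye']); s=pose or env.observe(); T=np.array(s['tool_rot'])
        R=T@H[:3,:3]; p=np.array(s['position'])+T@H[:3,3]
    d=R@np.array([(u-c['cx'])/c['fx'],(v-c['cy'])/c['fy'],1]); return p+d*(z-p[2])/d[2]
E
python3 - <<'E'
from h import *
save('top','top0.png',s=1.4);save('scene','sc0.png',s=1.4)
np.set_printoptions(precision=4,suppress=True)
for n in('top','scene','wrist'):print(env.calibration(n))
print(env.observe(),env.finger_overhang)
E
```

```text
{'fx': 545.8467215400703, 'fy': 545.8467215400703, 'cx': 286.0270020151195, 'cy': 209.97745185370385, 'position': array([ 0.3096, -0.0677,  1.4713]), 'rotation': array([[-0.0138, -0.985 ,  0.1722],
       [-0.9998,  0.0116, -0.0143],
       [ 0.0121, -0.1723, -0.985 ]])}
{'fx': 417.07987983727173, 'fy': 417.07987983727173, 'cx': 294.1477319155424, 'cy': 210.60555608785472, 'position': array([ 1.2851, -0.02  ,  1.2004]), 'rotation': array([[-0.098 ,  0.8151, -0.571 ],
       [ 0.9951,  0.0868, -0.0468],
       [ 0.0114, -0.5728, -0.8196]])}
{'fx': 301.15660197198724, 'fy': 301.15660197198724, 'cx': 275.8921378543335, 'cy': 206.0169203350728, 'hand_eye': array([[ 0.0003, -0.9514, -0.3081,  0.0807],
       [ 1.    ,  0.0005, -0.0005,  0.0006],
       [ 0.0006, -0.3081,  0.9514, -0.1263],
       [ 0.    ,  0.    ,  0.    ,  1.    ]])}
{'time_s': 0.1, 'q': array([-75.4764,  21.8376,  74.3781,  -0.0004,  83.8577, -12.3397]), 'qvel': array([ 0.0372, -0.0588, -0.1644, -0.0575, -0.0926,  0.1271]), 'joint_efforts': array([  0.0041, -44.922 , -23.1658,  -0.0002,   0.0036,   0.    ]), 'position': array([ 0.2484, -0.4904,  0.2478]), 'tool_rot': array([[ 0.8921,  0.4519, -0.0003],
       [ 0.4519, -0.8921,  0.0012],
       [ 0.0003, -0.0013, -1.    ]]), 'ft_force': array([0.0008, 0.2525, 1.2025]), 'wrist_torque': array([-0.0168, -0.0363,  0.0087]), 'gripper_force': 0.0, 'grip_width': 0.08538419990569293} 0.017
```

View pics/top0.png

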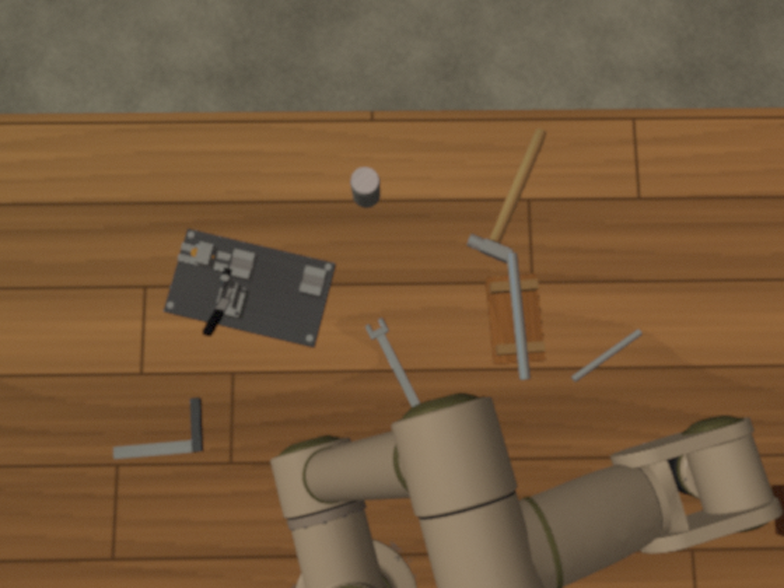

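View pics/sc0.png

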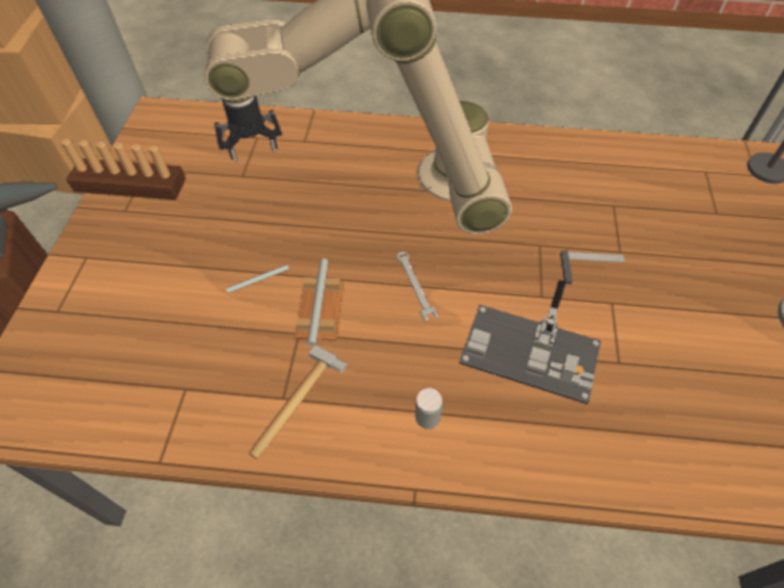

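The pictures show two bars. One lies in the rest, at top-view (511,255)-(524,376) in the 1.4x picture. A thinner one lies on the bench at (575,378)-(640,332). The one in the rest fits the job. I'll confirm it in an enlarged crop together with the jig.

```bash
python3 - <<'E'
from h import *
im=cv2.imread('pics/raw_top0.png')
a=cv2.resize(im[155:255,110:245],None,fx=5,fy=5,interpolation=cv2.INTER_CUBIC)  # jig 675x500
b=cv2.resize(im[160:280,325:465],None,fx=4.16,fy=4.16,interpolation=cv2.INTER_CUBIC)
cv2.imwrite('pics/jig.png',a);cv2.imwrite('pics/bar.png',b)
E
```

```text
(no output)
```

View pics/jig.png

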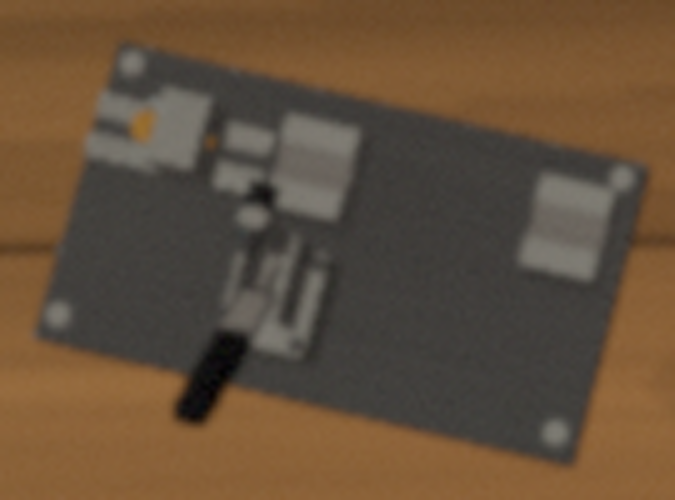

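View pics/bar.png

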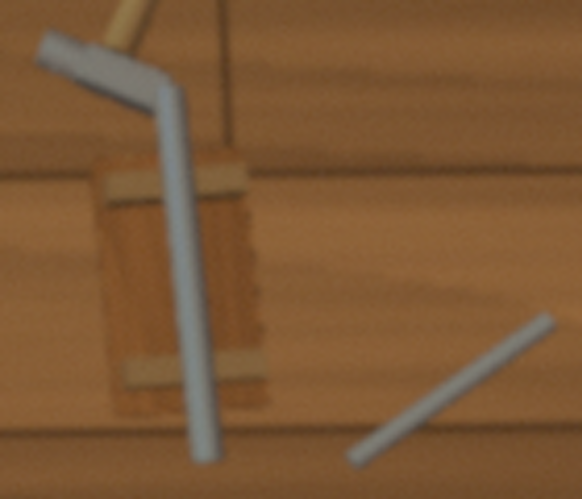

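Crop pixels: jig plate corners are at (122,42), (648,165), (575,463) and (38,337), with the stop block at left (185,130) and the handle tip at (190,412). The bar in the rest runs from (170,85) to (205,462); its far end is close to the hammer head. The bench bar is shorter and thinner, so it is the decoy.

```bash
python3 - <<'E'
from h import *
np.set_printoptions(precision=4,suppress=True)
P=[(122,42),(648,165),(575,463),(38,337)]
J=np.array([(50,200),(50,-100),(-120,-100),(-120,200)])/1e3
W=np.array([px2w('top',u/5+110,v/5+155,0.012)[:2] for u,v in P])
jc,wc=J.mean(0),W.mean(0)
a=J-jc;b=W-wc
th=np.arctan2((a[:,0]*b[:,1]-a[:,1]*b[:,0]).sum(),(a*b).sum())
R=np.array([[np.cos(th),-np.sin(th)],[np.sin(th),np.cos(th)]])
t=wc-R@jc
print('jig',t,np.degrees(th),'res mm',1e3*(J@R.T+t-W).round(4).tolist() if 0 else 1e3*(J@R.T+t-W))
Bk=[(283,115),(360,127),(340,220),(272,205),(540,172),(612,187),(595,282),(520,262)]
for u,v in Bk: print('blk',1e3*(R.T@(px2w('top',u/5+110,v/5+155,.048)[:2]-t)))
print('stop',1e3*(R.T@(px2w('top',210/5+110,130/5+155,.07)[:2]-t)))
def bar(z,k=4.16): return [px2w('top',u/k+325,v/k+160,z) for u,v in((170,85),(205,462))]
e=bar(.05);print('bar',e,'len',np.linalg.norm(e[0]-e[1]),'mid',(e[0]+e[1])/2,'ang',np.degrees(np.arctan2(*(e[0]-e[1])[[1,0]])))
for q in[(102,155),(245,148),(268,408),(117,418)]:print('rest corner',px2w('top',q[0]/4.16+325,q[1]/4.16+160,.01))
d=[px2w('top',u/4.16+325,v/4.16+160,.008) for u,v in((548,320),(352,458))];print('decoy',np.linalg.norm(d[0]-d[1]))
E
```

```text
jig [0.6037 0.1441] -13.883277993702986 res mm [[ 0.823   0.5295]
 [ 1.1471 -2.0803]
 [-1.1133 -0.2218]
 [-0.8568  1.7727]]
blk [23.3218 93.2877]
blk [26.3741 51.6974]
blk [-24.8793  48.9388]
blk [-25.2797  86.0703]
blk [ 24.5574 -47.6705]
blk [ 25.4127 -86.906 ]
blk [-26.3745 -90.6234]
blk [-25.0167 -49.4219]
stop [  2.7866 122.6297]
bar [array([ 0.6357, -0.3028,  0.05  ]), array([ 0.3943, -0.3153,  0.05  ])] len 0.24176577178984637 mid [ 0.515  -0.3091  0.05  ] ang 2.9548501255741404
rest corner [ 0.5983 -0.2629  0.01  ]
rest corner [ 0.6019 -0.3572  0.01  ]
rest corner [ 0.4308 -0.3644  0.01  ]
rest corner [ 0.4256 -0.2667  0.01  ]
decoy 0.1591054133125806
```

Call:
jog_arm --hand '[0.06,0.06,0.06,0.06,0.06]' --pt "0.05 0.034 0" --pt "0.05 0.034 0" --pt "0.05 0.034 0" --pt "0.05 0.034 0" --pt "0.05 0.034 0" --yaw '[-0.083,-0.083,-0.083,-0.083,-0.083]'

```text
time_s: 0.72
position: [0.4999, -0.3192, 0.248]
tool_rot: [[0.999, 0.051, -0.0], [0.051, -0.999, 0.0], [-0.0, -0.0, -1.0]]
ft_force: [0.1, 0.2, -0.0]
grip_width: 0.0599
gripper_force: 0.0
```

Call:
jog_arm --hand '[0.06,0.06,0.06,0.06,0.06]' --pt "0.017 0.011 -0.03" --pt "0 0 -0.04" --pt "0 0 -0.04" --pt "0 0 0" --pt "0 0 0" --yaw '[0,0,0,0,0]'

```text
time_s: 1.35
position: [0.516, -0.3102, 0.1399]
tool_rot: [[0.999, 0.054, 0.002], [0.054, -0.999, -0.001], [0.001, 0.001, -1.0]]
ft_force: [0.2, 0.1, 0.3]
grip_width: 0.06
gripper_force: 0.0
```

```bash
python3 - <<'E'
from h import *
s=env.observe();print(s['position'],s['tool_rot'],s['ft_force'])
import json;json.dump({k:np.array(s[k]).tolist() for k in('position','tool_rot')},open('p1.json','w'))
save('wrist','w1.png')
E
```

```text
[ 0.51597247 -0.31020353  0.13986381] [[ 0.99856139  0.05359755  0.00156468]
 [ 0.05359976 -0.99856151 -0.00140275]
 [ 0.00148724  0.0014846  -0.99999779]] [0.15660728 0.09869029 0.32247181]
```

View pics/w1.png

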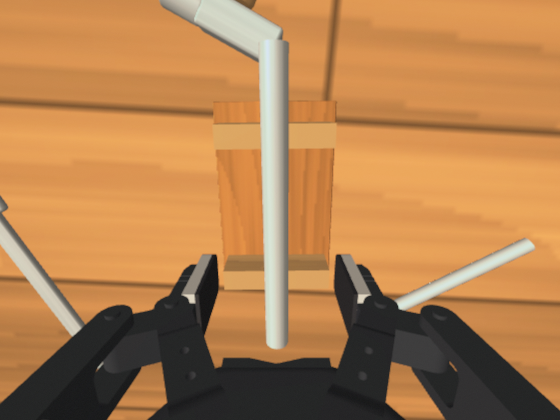

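The bar runs from (274,41) to (277,346), centred between the fingers.

```bash
python3 - <<'E'
from h import *
a=px2w('wrist',274,41,.048);b=px2w('wrist',277,346,.046);print(a,b,np.linalg.norm(a-b),(a+b)/2,np.degrees(np.arctan2(a[1]-b[1],a[0]-b[0])))
for u in((213,101),(336,101)):print(px2w('wrist',*u,.01))
E
```

```text
[ 0.6383601  -0.30237109  0.048     ] [ 0.39271024 -0.3178854   0.046     ] 0.2461474146367407 [ 0.51553517 -0.31012825  0.047     ] 3.613782630741237
[ 0.59992421 -0.25504714  0.01      ]
[ 0.60527155 -0.35390772  0.01      ]
```

Call:
jog_arm --hand '[0.05,0.05,0.05,0.05,0.05]' --pt "0 0 -0.03" --pt "0 0 -0.03" --pt "0 0 -0.025" --pt "0 0 -0.013" --pt "0 0 0" --yaw '[0,0,0,0,0]'

```text
time_s: 2.02
position: [0.5157, -0.3099, 0.0408]
tool_rot: [[0.999, 0.054, 0.0], [0.054, -0.999, -0.0], [0.0, 0.0, -1.0]]
ft_force: [0.1, 0.2, 0.3]
grip_width: 0.0498
gripper_force: 0.0
```

Call:
jog_arm --hand '[0.012,0.012,0.012,0.012,0.012]' --pt "0 0 0" --pt "0 0 0" --pt "0 0 0" --pt "0 0 0" --pt "0 0 0" --yaw '[0,0,0,0,0]' --grip_force 50

```text
time_s: 2.65
position: [0.5159, -0.3098, 0.0416]
tool_rot: [[0.999, 0.054, 0.002], [0.054, -0.999, -0.001], [0.001, 0.001, -1.0]]
ft_force: [-0.5, 1.6, 7.0]
grip_width: 0.0186
gripper_force: 48.6
```

Call:
jog_arm --hand '[0.012,0.012,0.012,0.012,0.012]' --pt "0 0 0.01" --pt "0 0 0.02" --pt "0 0 0.03" --pt "0 0 0.04" --pt "0 0 0.03" --yaw '[0,0,0,0,0]'

```text
time_s: 3.28
position: [0.5152, -0.3095, 0.1718]
tool_rot: [[0.999, 0.054, -0.0], [0.054, -0.999, 0.0], [-0.0, -0.0, -1.0]]
ft_force: [0.5, -1.1, -6.3]
grip_width: 0.0182
gripper_force: 49.3
```

Call:
jog_arm --hand '[0.012,0.012,0.012,0.012,0.012]' --pt "0.0083 0.0429 0" --pt "0.0083 0.0429 0" --pt "0.0083 0.0429 0" --pt "0.0083 0.0429 0" --pt "0.0083 0.0429 0" --yaw '[0.127,0.127,0.127,0.127,0.127]'

```text
time_s: 3.9
position: [0.5566, -0.0936, 0.1701]
tool_rot: [[0.769, 0.639, -0.001], [0.639, -0.769, 0.0], [-0.001, -0.001, -1.0]]
ft_force: [0.9, 0.3, -6.7]
grip_width: 0.0185
gripper_force: 49.5
```

Call:
jog_arm --hand '[0.012,0.012,0.012,0.012,0.012]' --pt "0.0083 0.0429 0" --pt "0.0083 0.0429 0" --pt "0.0083 0.0429 0" --pt "0.0083 0.0429 0" --pt "0 0 0" --yaw '[0.128,0.128,0.128,0.128,0.128]'

```text
time_s: 4.53
position: [0.5897, 0.0794, 0.1699]
tool_rot: [[0.232, 0.973, -0.002], [0.973, -0.232, 0.001], [0.0, -0.002, -1.0]]
ft_force: [-1.0, 0.0, -7.1]
grip_width: 0.0183
gripper_force: 49.6
```

Call:
jog_arm --hand '[0.012,0.012,0.012,0.012,0.012]' --pt "0.008 0.036 -0.02" --pt "0 0 -0.02" --pt "0 0 0" --pt "0 0 0" --pt "0 0 0" --yaw '[0,0,0,0,0]'

```text
time_s: 5.15
position: [0.5985, 0.1121, 0.1313]
tool_rot: [[0.24, 0.971, 0.001], [0.971, -0.24, -0.0], [0.0, 0.001, -1.0]]
ft_force: [0.1, 0.7, -6.5]
grip_width: 0.0185
gripper_force: 49.5
```

```bash
python3 - <<'E'
from h import *
s=env.observe();print(s['position'],s['tool_rot'],s['ft_force'])
save('wrist','w2.png',s=1.4)
E
```

```text
[0.59851433 0.11207008 0.13133099] [[ 2.40226350e-01  9.70715745e-01  1.49756082e-03]
 [ 9.70716849e-01 -2.40226556e-01 -4.39523874e-05]
 [ 3.17088604e-04  1.46426604e-03 -9.99998878e-01]] [ 0.07955962  0.67393575 -6.52910302]
```

View pics/w2.png

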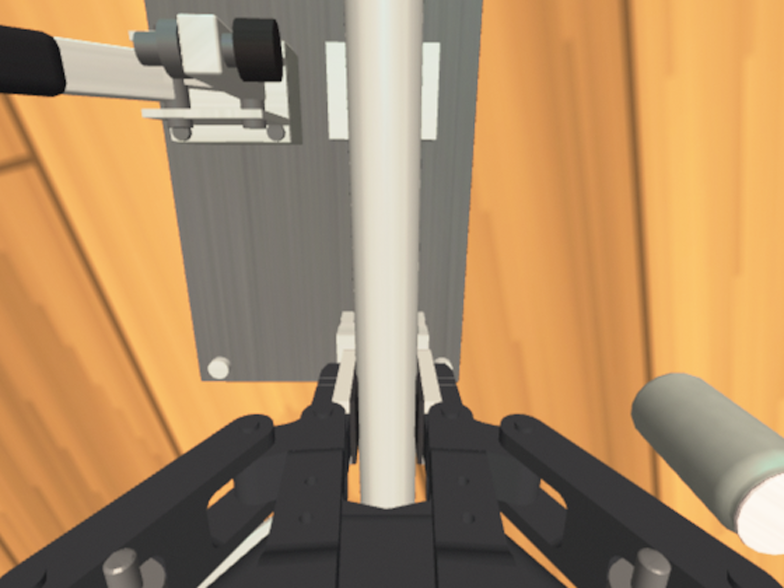

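The far V-block's top shows at u 327 to 440, v 41 to 139 (1.4x picture), with the bar over it at u 349 to 424.

```bash
python3 - <<'E'
from h import *
d=np.array([.24,.971]);x=np.array([.971,-.24])
s=env.observe();p=np.array(s['position'])[:2]
for z,pts in((.048,[(327,42),(440,42),(329,139),(438,139)]),(.012,[(202,380),(460,380)])):
  for u,v in pts:
    w=px2w('wrist',u/1.4,v/1.4,z,s)[:2];print(z,w,'rel tool lateral,along mm',1e3*(w-p)@x,1e3*(w-p)@d)
t=np.array([.6037,.1441]);print('jig origin rel',1e3*(t-p)@x,1e3*(t-p)@d)
E
```

```text
0.048 [0.60495856 0.23998568] rel tool lateral,along mm -24.363144489452278 125.72252619117393
0.048 [0.65314096 0.22809376] rel tool lateral,along mm 25.276023612613162 125.73925056736006
0.048 [0.59454839 0.20118581] rel tool lateral,along mm -25.159455766070515 85.54941527431589
0.048 [0.6441228  0.18893782] rel tool lateral,along mm 25.91681246216147 85.55447594870458
0.012 [0.4673764  0.07969634] rel tool lateral,along mm -119.48597792408776 -62.93814015465362
0.012 [0.63211386 0.03886376] rel tool lateral,along mm 50.27391090322173 -63.04958618018239
jig origin rel -2.5726464078200793 32.31548054095607
```

Call:
jog_arm --hand '[0.012,0.012,0.012,0.012,0.012]' --pt "0.0028 0.0096 -0.02" --pt "0 0 -0.025" --pt "0 0 -0.02" --pt "0 0 -0.01" --pt "0 0 0" --yaw '[0,0,0,0,0]'

```text
time_s: 5.82
position: [0.601, 0.1219, 0.0553]
tool_rot: [[0.24, 0.971, -0.0], [0.971, -0.24, 0.0], [-0.0, -0.0, -1.0]]
ft_force: [0.1, -0.3, -5.2]
grip_width: 0.0182
gripper_force: 49.6
```

Call:
jog_arm --hand '[0.012,0.012,0.012,0.012,0.012]' --pt "0 0 -0.0015" --pt "0 0 -0.001" --pt "0 0 -0.001" --pt "0 0 -0.0005" --pt "0 0 0" --yaw '[0,0,0,0,0]'

```text
time_s: 6.45
position: [0.601, 0.1221, 0.0514]
tool_rot: [[0.24, 0.971, 0.0], [0.971, -0.24, 0.0], [0.0, 0.0, -1.0]]
ft_force: [-0.9, 1.0, -5.1]
grip_width: 0.0187
gripper_force: 49.7
```

Call:
jog_arm --hand '[0.012,0.012,0.012,0.012,0.012]' --pt "0 0 -0.0007" --pt "0 0 -0.0007" --pt "0 0 -0.0006" --pt "0 0 0" --pt "0 0 0" --yaw '[0,0,0,0,0]'

```text
time_s: 7.08
position: [0.6011, 0.1221, 0.0511]
tool_rot: [[0.239, 0.971, 0.001], [0.971, -0.239, -0.0], [0.0, 0.001, -1.0]]
ft_force: [-6.8, -0.7, 11.1]
grip_width: 0.0185
gripper_force: 51.5
```

Call:
jog_arm --hand '[0.012,0.012,0.012,0.012,0.012]' --pt "-0.0005 0.0001 0" --pt "-0.0005 0.0001 0" --pt "-0.0003 0.0001 0" --pt "0 0 0" --pt "0 0 0" --yaw '[0,0,0,0,0]'

```text
time_s: 7.7
position: [0.6002, 0.1224, 0.0503]
tool_rot: [[0.24, 0.971, 0.002], [0.971, -0.24, -0.0], [0.0, 0.002, -1.0]]
ft_force: [-2.4, -0.2, 7.6]
grip_width: 0.0186
gripper_force: 50.9
```

Call:
jog_arm --hand '[0.012,0.012,0.012,0.012,0.012]' --pt "-0.0004 0.0001 0" --pt "-0.0003 0.0001 -0.0003" --pt "0 0 0" --pt "0 0 0" --pt "0 0 0" --yaw '[0,0,0,0,0]'

```text
time_s: 8.32
position: [0.5997, 0.1225, 0.0498]
tool_rot: [[0.24, 0.971, 0.002], [0.971, -0.24, 0.0], [0.001, 0.002, -1.0]]
ft_force: [-1.2, 1.2, 6.4]
grip_width: 0.0185
gripper_force: 50.9
```

Call:
jog_arm --hand '[0.028,0.028,0.028,0.028,0.028]' --pt "0 0 0" --pt "0 0 0" --pt "0 0 0" --pt "0 0 0" --pt "0 0 0" --yaw '[0,0,0,0,0]'

```text
time_s: 8.95
position: [0.599, 0.1226, 0.049]
tool_rot: [[0.24, 0.971, -0.0], [0.971, -0.24, 0.0], [0.0, -0.0, -1.0]]
ft_force: [0.4, -0.3, 0.7]
grip_width: 0.0281
gripper_force: 0.0
```

```bash
python3 - <<'E'
from h import *
s=env.observe();print(s['position'],s['ft_force'])
save('wrist','w3.png',s=1.4)
E
```

```text
[0.59900042 0.12255951 0.04898739] [ 0.42765162 -0.27512198  0.65232241]
```

View pics/w3.png

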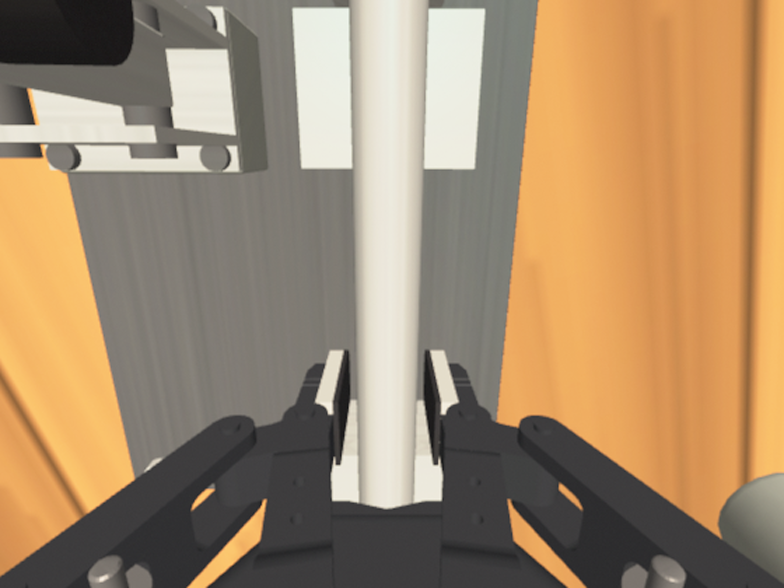

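The bar is seated in both grooves, at u 350 to 425 over the far block (293 to 485). I'll re-grip lightly and begin sliding.

Call:
jog_arm --hand '[0.012,0.012,0.012,0.012,0.012]' --pt "0 0 0" --pt "0 0 0" --pt "0 0 0" --pt "0 0 0" --pt "0 0 0" --yaw '[0,0,0,0,0]' --grip_force 30

```text
time_s: 9.62
position: [0.599, 0.1226, 0.0491]
tool_rot: [[0.24, 0.971, 0.0], [0.971, -0.24, 0.0], [0.0, 0.0, -1.0]]
ft_force: [-1.2, 0.0, 1.8]
grip_width: 0.0188
gripper_force: 29.3
```

Call:
jog_arm --hand '[0.012,0.012,0.012,0.012,0.012]' --pt "0.00024 0.00097 0" --pt "0.00024 0.00097 0" --pt "0.00024 0.00097 0" --pt "0.00024 0.00097 0" --pt "0.00024 0.00097 0" --yaw '[0,0,0,0,0]'

```text
time_s: 10.25
position: [0.5998, 0.1257, 0.0491]
tool_rot: [[0.24, 0.971, -0.002], [0.971, -0.24, -0.003], [-0.003, -0.001, -1.0]]
ft_force: [-3.6, -9.9, 4.0]
grip_width: 0.0189
gripper_force: 29.5
```

Call:
jog_arm --hand '[0.012,0.012,0.012,0.012,0.012]' --pt "0 0 0" --pt "0 0 0" --pt "0.00012 0.00048 0" --pt "0.00012 0.00048 0" --pt "0.00012 0.00048 0" --yaw '[0,0,0,0,0]'

```text
time_s: 10.88
position: [0.6002, 0.1272, 0.0491]
tool_rot: [[0.24, 0.971, -0.002], [0.971, -0.24, -0.003], [-0.003, -0.001, -1.0]]
ft_force: [-3.6, -10.4, 5.0]
grip_width: 0.0192
gripper_force: 29.5
```

Call:
jog_arm --hand '[0.012,0.012,0.012,0.012,0.012]' --pt "0.00012 0.00048 0.0003" --pt "0.00012 0.00048 0.0003" --pt "0.00012 0.00048 0" --pt "0.00012 0.00048 0" --pt "0.00012 0.00048 0" --yaw '[0,0,0,0,0]'

```text
time_s: 11.5
position: [0.6011, 0.1314, 0.0493]
tool_rot: [[0.24, 0.971, -0.0], [0.971, -0.24, 0.0], [0.0, -0.0, -1.0]]
ft_force: [1.8, -1.9, -5.3]
grip_width: 0.0192
gripper_force: 29.4
```

Call:
jog_arm --hand '[0.012,0.012,0.012,0.012,0.012]' --pt "0.00024 0.00097 -0.0002" --pt "0.00024 0.00097 0" --pt "0.00024 0.00097 0" --pt "0.00024 0.00097 0" --pt "0.00024 0.00097 0" --yaw '[0,0,0,0,0]'

```text
time_s: 12.12
position: [0.6023, 0.1363, 0.0494]
tool_rot: [[0.24, 0.971, -0.0], [0.971, -0.24, 0.0], [0.0, -0.0, -1.0]]
ft_force: [0.9, -0.9, -5.2]
grip_width: 0.0191
gripper_force: 29.4
```

Call:
jog_arm --hand '[0.012,0.012,0.012,0.012,0.012]' --pt "0.00015 0.00058 -0.0002" --pt "0.00015 0.00058 -0.0001" --pt "0.00015 0.00058 0" --pt "0.00015 0.00058 0" --pt "0.00015 0.00058 0" --yaw '[0,0,0,0,0]'

```text
time_s: 12.75
position: [0.6031, 0.1389, 0.0492]
tool_rot: [[0.24, 0.971, -0.0], [0.971, -0.24, -0.0], [-0.0, -0.0, -1.0]]
ft_force: [0.3, -2.1, -3.8]
grip_width: 0.019
gripper_force: 29.5
```

Call:
jog_arm --hand '[0.012,0.012,0.012,0.012,0.012]' --pt "0.0001 0.0004 0" --pt "0.0001 0.0004 0" --pt "0.0001 0.0004 0" --pt "0.0001 0.0004 0" --pt "0.0001 0.0004 0" --yaw '[0,0,0,0,0]'

```text
time_s: 13.38
position: [0.6036, 0.1409, 0.0492]
tool_rot: [[0.24, 0.971, -0.0], [0.971, -0.24, -0.0], [-0.0, -0.0, -1.0]]
ft_force: [-0.4, -3.5, -3.5]
grip_width: 0.019
gripper_force: 29.5
```

Call:
jog_arm --hand '[0.012,0.012,0.012,0.012,0.012]' --pt "0.0001 0.0004 0" --pt "0.0001 0.0004 0" --pt "0.0001 0.0004 0" --pt "0.0001 0.0004 0" --pt "0.0001 0.0004 0" --yaw '[0,0,0,0,0]'

```text
time_s: 14.0
position: [0.6041, 0.143, 0.0492]
tool_rot: [[0.24, 0.971, 0.0], [0.971, -0.24, -0.0], [-0.0, 0.0, -1.0]]
ft_force: [-0.9, -3.2, -1.9]
grip_width: 0.0191
gripper_force: 29.5
```

Call:
jog_arm --hand '[0.012,0.012,0.012,0.012,0.012]' --pt "0.0001 0.0003 0" --pt "0.0001 0.0003 0" --pt "0.0001 0.0003 0" --pt "0 0.0003 0" --pt "0 0.0003 0" --yaw '[0,0,0,0,0]'

```text
time_s: 14.62
position: [0.6045, 0.1445, 0.0491]
tool_rot: [[0.24, 0.971, 0.0], [0.971, -0.24, -0.0], [0.0, 0.0, -1.0]]
ft_force: [0.4, -4.6, -2.3]
grip_width: 0.0188
gripper_force: 29.6
```

Call:
jog_arm --hand '[0.012,0.012,0.012,0.012,0.012]' --pt "0.0001 0.0003 0" --pt "0.0001 0.0003 0" --pt "0.0001 0.0003 0" --pt "0 0.0003 0" --pt "0 0.0003 0" --yaw '[0,0,0,0,0]'

```text
time_s: 15.25
position: [0.6049, 0.146, 0.0492]
tool_rot: [[0.24, 0.971, 0.0], [0.971, -0.24, 0.0], [0.0, 0.0, -1.0]]
ft_force: [0.6, -4.4, -1.3]
grip_width: 0.0194
gripper_force: 29.6
```

Call:
jog_arm --hand '[0.012,0.012,0.012,0.012,0.012]' --pt "0.0001 0.0003 0" --pt "0.0001 0.0003 0" --pt "0.0001 0.0003 0" --pt "0 0.0003 0" --pt "0 0.0003 0" --yaw '[0,0,0,0,0]'

```text
time_s: 15.88
position: [0.6052, 0.1475, 0.0492]
tool_rot: [[0.24, 0.971, 0.001], [0.971, -0.24, 0.0], [0.0, 0.001, -1.0]]
ft_force: [1.6, -4.5, -2.1]
grip_width: 0.0191
gripper_force: 29.6
```

Call:
jog_arm --hand '[0.012,0.012,0.012,0.012,0.012]' --pt "0.0001 0.0003 0" --pt "0.0001 0.0003 0" --pt "0.0001 0.0003 0" --pt "0.0001 0.0003 0" --pt "0.0001 0.0003 0" --yaw '[0,0,0,0,0]'

```text
time_s: 16.5
position: [0.6055, 0.1488, 0.0492]
tool_rot: [[0.24, 0.971, 0.0], [0.971, -0.24, -0.0], [-0.0, 0.0, -1.0]]
ft_force: [1.4, -5.6, -2.0]
grip_width: 0.0192
gripper_force: 29.6
```

Call:
jog_arm --hand '[0.012,0.012,0.012,0.012,0.012]' --pt "0.0001 0.0002 0" --pt "0.0001 0.0002 0" --pt "0 0.0002 0" --pt "0.0001 0.0002 0" --pt "0 0.0002 0" --yaw '[0,0,0,0,0]'

```text
time_s: 17.12
position: [0.6058, 0.1497, 0.0492]
tool_rot: [[0.24, 0.971, -0.0], [0.971, -0.24, -0.001], [-0.001, -0.0, -1.0]]
ft_force: [1.6, -6.1, -2.0]
grip_width: 0.0192
gripper_force: 29.6
```

Call:
jog_arm --hand '[0.012,0.012,0.012,0.012,0.012]' --pt "0.0001 0.0002 0" --pt "0 0.0002 0" --pt "0.0001 0.0002 0" --pt "0.0001 0.0002 0" --pt "0 0.0002 0" --yaw '[0,0,0,0,0]'

```text
time_s: 17.75
position: [0.606, 0.1506, 0.0492]
tool_rot: [[0.24, 0.971, -0.0], [0.971, -0.24, -0.001], [-0.001, -0.0, -1.0]]
ft_force: [1.2, -6.7, -2.2]
grip_width: 0.019
gripper_force: 29.6
```

Call:
jog_arm --hand '[0.012,0.012,0.012,0.012,0.012]' --pt "0.0001 0.0002 0" --pt "0 0.0002 0" --pt "0.0001 0.0002 0" --pt "0 0.0002 0" --pt "0.0001 0.0002 0" --yaw '[0,0,0,0,0]'

```text
time_s: 18.38
position: [0.6061, 0.151, 0.0491]
tool_rot: [[0.24, 0.971, -0.001], [0.971, -0.24, -0.002], [-0.002, -0.001, -1.0]]
ft_force: [-1.3, -10.7, -1.0]
grip_width: 0.0189
gripper_force: 29.7
```

Call:
jog_arm --hand '[0.012,0.012,0.012,0.012,0.012]' --pt "0 0.0001 0" --pt "0 0.0001 0" --pt "0 0 0" --pt "0 0 0" --pt "0 0 0" --yaw '[0,0,0,0,0]'

```text
time_s: 19.0
position: [0.6061, 0.151, 0.0491]
tool_rot: [[0.24, 0.971, -0.001], [0.971, -0.24, -0.002], [-0.002, -0.001, -1.0]]
ft_force: [-0.5, -11.5, -1.3]
grip_width: 0.0194
gripper_force: 29.7
```

Call:
jog_arm --hand '[0.035,0.035,0.035,0.035,0.035]' --pt "0 0 0" --pt "0 0 0" --pt "0 0 0" --pt "0 0 0" --pt "0 0 0" --yaw '[0,0,0,0,0]'

```text
time_s: 19.62
position: [0.6064, 0.1523, 0.0492]
tool_rot: [[0.24, 0.971, 0.0], [0.971, -0.24, 0.0], [0.0, 0.0, -1.0]]
ft_force: [-0.0, -0.4, -0.4]
grip_width: 0.0348
gripper_force: 0.0
```

Call:
jog_arm --hand '[0.035,0.035,0.035,0.035,0.035]' --pt "0 0 0.02" --pt "0 0 0.03" --pt "0 0 0.04" --pt "0 0 0.04" --pt "0 0 0.03" --yaw '[0,0,0,0,0]'

```text
time_s: 20.25
position: [0.6065, 0.1522, 0.2111]
tool_rot: [[0.24, 0.971, 0.002], [0.971, -0.24, 0.0], [0.001, 0.001, -1.0]]
ft_force: [-0.5, 0.2, 0.3]
grip_width: 0.0351
gripper_force: 0.0
```

```bash
python3 - <<'E'
from h import *
s=env.observe();print(s['position'],s['ft_force'])
save('wrist','w4.png',s=1.4)
E
```

```text
[0.60648719 0.15224519 0.21105296] [-0.54830567  0.17689947  0.25521475]
```

View pics/w4.png

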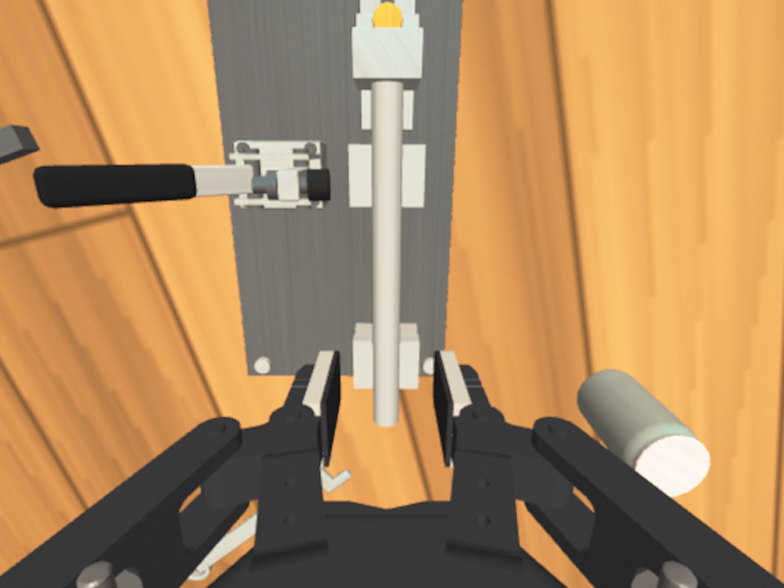

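The bar's end touches the stop face at (387,80) and no pin shows. The handle runs from (250,180) to its end at (38,187).

```bash
python3 - <<'E'
from h import *
d=np.array([.24,.971]);x=np.array([.971,-.24])
s=env.observe();s['position']=np.array([.6065,.1522,.2111]);p=s['position'][:2]
def rel(u,v,z): w=px2w('wrist',u/1.4,v/1.4,z,s)[:2]; return 1e3*np.array([(w-p)@x,(w-p)@d])
B=np.array([rel(*q,.048) for q in[(349,144),(425,144),(428,208),(347,208)]]);print(B)
o=B.mean(0)-[0,70];print('origin rel',o)
w0=p+(o[0]*x+o[1]*d)/1e3;print('jig origin',w0)
print('bar ends y',rel(387,82,.052)-o,rel(386,426,.052)-o)
print('handle end jig',rel(38,187,.15)-o)
for th in np.linspace(.75,0,6):
  c=np.array([-78-75*np.cos(th)+8*np.sin(th),70]);z=82+75*np.sin(th)+8*np.cos(th)
  print(round(th,2),'contact world',w0+(c[0]*x+c[1]*d)/1e3,z/1e3,'TCP z',z/1e3+.017)
E
```

```text
[[-21.49936709  85.04515976]
 [ 27.90002124  85.09056392]
 [ 31.13200881  43.89707593]
 [-23.93527875  43.90373292]]
origin rel [ 3.39934605 -5.51586687]
jig origin [0.60847696 0.14602825]
bar ends y [ -0.29803466 126.57581445] [  -0.76498038 -121.53528847]
handle end jig [-151.61672028   70.91156223]
0.75 contact world [0.50154868 0.2445799 ] 0.13897641795274063 TCP z 0.15597641795274064
0.6 contact world [0.49382003 0.24649018] 0.13095087042390507 TCP z 0.1479508704239051
0.45 contact world [0.48734271 0.24809116] 0.12182599187716368 TCP z 0.13882599187716368
0.3 contact world [0.48226218 0.24934691] 0.11180670741260532 TCP z 0.1288067074126053
0.15 contact world [0.47869254 0.25022921] 0.10111802855900828 TCP z 0.11811802855900828
0.0 contact world [0.47671396 0.25071825] 0.09 TCP z 0.107
```

Call:
jog_arm --hand '[0,0,0,0,0]' --pt "-0.033 0.03 0" --pt "-0.033 0.03 0" --pt "-0.033 0.029 0" --pt "0 0 -0.02" --pt "0 0 -0.019" --yaw '[0,0,0,0,0]' --grip_force 40

```text
time_s: 20.92
position: [0.5069, 0.2417, 0.1698]
tool_rot: [[0.239, 0.971, 0.001], [0.971, -0.239, 0.0], [0.0, 0.001, -1.0]]
ft_force: [-0.1, 0.0, -0.9]
grip_width: -0.0003
gripper_force: 0.0
```

Call:
jog_arm --hand '[0,0,0,0,0]' --pt "0 0 -0.004" --pt "0 0 -0.003" --pt "0 0 -0.002" --pt "0 0 0" --pt "0 0 0" --yaw '[0,0,0,0,0]'

```text
time_s: 21.55
position: [0.5075, 0.2412, 0.1614]
tool_rot: [[0.24, 0.971, 0.0], [0.971, -0.24, 0.0], [0.0, 0.0, -1.0]]
ft_force: [0.5, -0.3, 0.5]
grip_width: -0.0001
gripper_force: 0.0
```

Call:
jog_arm --hand '[0,0,0,0,0]' --pt "0 0 -0.001" --pt "-0.0005 0.0001 -0.001" --pt "-0.0013 0.0003 -0.0015" --pt "-0.0013 0.0003 -0.0015" --pt "-0.0013 0.0003 -0.0015" --yaw '[0,0,0,0,0]'

```text
time_s: 22.18
position: [0.5033, 0.2422, 0.1549]
tool_rot: [[0.24, 0.971, 0.001], [0.971, -0.24, -0.0], [0.0, 0.001, -1.0]]
ft_force: [1.2, -2.3, 5.9]
grip_width: 0.0002
gripper_force: 2.7
```

Call:
jog_arm --hand '[0,0,0,0,0]' --pt "-0.0024 0.0006 -0.0026" --pt "-0.0023 0.0006 -0.0027" --pt "-0.0022 0.0005 -0.0028" --pt "-0.002 0.0005 -0.0029" --pt "-0.0019 0.0005 -0.003" --yaw '[0,0,0,0,0]'

```text
time_s: 22.8
position: [0.4923, 0.245, 0.1414]
tool_rot: [[0.24, 0.971, 0.001], [0.971, -0.24, 0.0], [0.001, 0.001, -1.0]]
ft_force: [-1.5, -0.5, 6.9]
grip_width: -0.0003
gripper_force: 2.7
```

Call:
jog_arm --hand '[0,0,0,0,0]' --pt "-0.002 0.0005 -0.0035" --pt "-0.0018 0.0005 -0.0036" --pt "-0.0016 0.0004 -0.0037" --pt "-0.0014 0.0003 -0.0037" --pt "-0.0012 0.0003 -0.0038" --yaw '[0,0,0,0,0]'

```text
time_s: 23.42
position: [0.4839, 0.2472, 0.1228]
tool_rot: [[0.24, 0.971, 0.0], [0.971, -0.24, 0.001], [0.001, -0.0, -1.0]]
ft_force: [-2.5, 1.1, 6.3]
grip_width: 0.0001
gripper_force: 2.6
```

Next down from about 0.2 rad to nearly shut.

Call:
jog_arm --hand '[0,0,0,0,0]' --pt "-0.0008 0.0002 -0.003" --pt "-0.0006 0.0001 -0.003" --pt "-0.0004 0.0001 -0.003" --pt "-0.0003 0.0001 -0.003" --pt "-0.0001 0 -0.002" --yaw '[0,0,0,0,0]'

```text
time_s: 24.05
position: [0.4813, 0.2477, 0.1085]
tool_rot: [[0.24, 0.971, -0.001], [0.971, -0.24, 0.001], [0.0, -0.001, -1.0]]
ft_force: [-4.5, 1.6, 4.7]
grip_width: -0.0
gripper_force: 2.5
```

Call:
jog_arm --hand '[0,0,0,0,0]' --pt "0 0 -0.0008" --pt "0 0 -0.0008" --pt "0 0 -0.0008" --pt "0 0 0" --pt "0 0 0" --yaw '[0,0,0,0,0]'

```text
time_s: 24.68
position: [0.4817, 0.2476, 0.1064]
tool_rot: [[0.24, 0.971, -0.0], [0.971, -0.24, 0.0], [0.0, -0.0, -1.0]]
ft_force: [-5.2, 0.6, 9.3]
grip_width: 0.0002
gripper_force: 4.1
```

Call:
jog_arm --hand '[0,0,0,0,0]' --pt "0 0 -0.0007" --pt "0 0 -0.0007" --pt "0 0 -0.0006" --pt "0 0 0" --pt "0 0 0" --yaw '[0,0,0,0,0]'

```text
time_s: 25.3
position: [0.4817, 0.2476, 0.106]
tool_rot: [[0.239, 0.971, 0.001], [0.971, -0.239, 0.001], [0.001, 0.001, -1.0]]
ft_force: [-10.2, -0.2, 22.9]
grip_width: -0.0001
gripper_force: 11.7
```

Call:
jog_arm --hand '[0,0,0,0,0]' --pt "0 0 -0.0005" --pt "0 0 -0.0005" --pt "0 0 0" --pt "0 0 0" --pt "0 0 0" --yaw '[0,0,0,0,0]'

```text
time_s: 25.92
position: [0.4818, 0.2476, 0.1059]
tool_rot: [[0.239, 0.971, 0.002], [0.971, -0.239, 0.001], [0.001, 0.002, -1.0]]
ft_force: [-12.3, -1.8, 30.9]
grip_width: -0.0001
gripper_force: 15.6
```

It's rigid now: 8 N more force gave 0.1 mm of movement, with the handle top near 89 mm. I'll back off and check.

Call:
jog_arm --hand '[0,0,0,0,0]' --pt "0 0 0.005" --pt "0 0 0.02" --pt "0 0 0.04" --pt "0 0 0.05" --pt "0 0 0.03" --yaw '[0,0,0,0,0]'

```text
time_s: 26.55
position: [0.4826, 0.2473, 0.2501]
tool_rot: [[0.24, 0.971, 0.003], [0.971, -0.24, 0.0], [0.001, 0.003, -1.0]]
ft_force: [0.6, -0.3, 0.1]
grip_width: 0.0001
gripper_force: 0.0
```

Call:
jog_arm --hand '[0,0,0,0,0]' --pt "0.03 -0.05 0" --pt "0.03 -0.05 0" --pt "0.03 -0.03 0" --pt "0 0 0" --pt "0 0 0" --yaw '[0,0,0,0,0]'

```text
time_s: 27.18
position: [0.5717, 0.1177, 0.2476]
tool_rot: [[0.24, 0.971, -0.001], [0.971, -0.24, 0.0], [-0.0, -0.001, -1.0]]
ft_force: [-0.5, -0.3, -0.1]
grip_width: -0.0004
gripper_force: 0.0
```

```bash
python3 - <<'E'
from h import *
s=env.observe();print(s['position'],s['ft_force'],s['time_s'])
save('wrist','w5.png',s=1.4)
E
```

```text
[0.57172125 0.11766737 0.24756368] [-0.51625165 -0.26240422 -0.14219695] 27.175
```

View pics/w5.png

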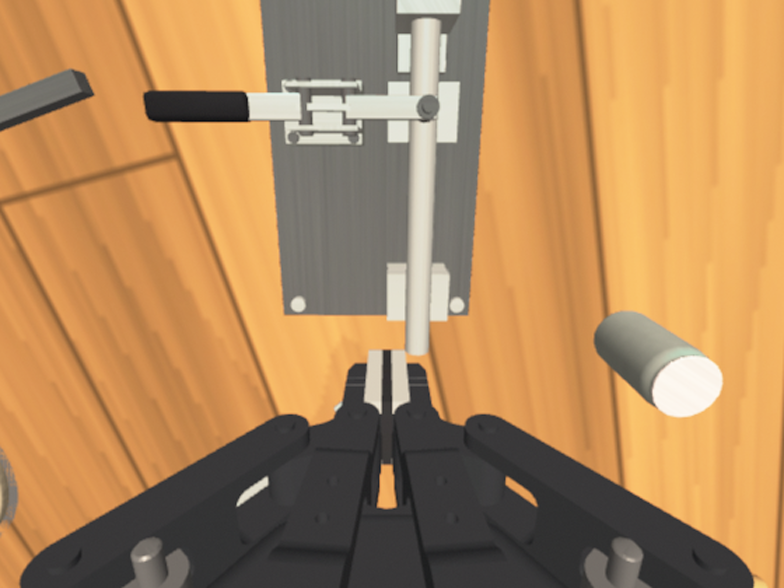

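The clamp is shut with its tip on the bar at (428,107). The bar's end is against the stop at (427,18) and the gripper is clear, so I'm handing in.

```bash
python3 -c "
from rig import env
print(env.close_job())"
```

```text
the job is handed in; nothing more can be done
None
```

The job is handed in: the bar lies in both V-blocks, pushed home against the stop with a peak push of about 11.5 N, and the clamp handle is fully down with its tip on the bar, finished at about 27 s; the judge gave no verdict.

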